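# Set the welder to step seven by fingertip and switch it on

### The job

Get the welding machine ready at its bench control box: with a fingertip against the side of the step selector's handle, push it round clockwise, counting its clicks, until it rests in the seventh of its ten steps (the shortest scale mark is step one), and only then press the power rocker on (its raised far half down). Only push the handle, never take it between the fingers; do not let the selector leave step seven once the power is on, and leave the salvaged spring, bearing and gear wheel around the box where they are.

Things in the scene. Friction and masses are not known exactly. Their poses are not given: they have to be found in the camera images.
- control_box: Grey sheet-steel control box screwed to the bench, 180 mm deep (its x), 250 mm wide (its y), 55 mm high at the front edge (-x) and 95 mm at the rear (+x). Origin: centre of its underside, on the bench; x points to the rear, y to the left as its user sees it, z up.
- panel: The box's sloping black panel, rising 12.5 degrees to the rear. Origin: centre of its surface; x up the slope, y left, z square out of it. On it, in this frame: selector axis at (0, 52) mm, power rocker centre (-36, -85) mm, meter 48 x 62 mm, 8 mm high at (48, -75) mm, lamp 9 mm high at (-62, -35) mm; otherwise flat within 3 mm.
- selector_axis (a point): Where the step selector's axis meets the panel surface; the axis is square to the panel (the panel's z). The scale plate is a bare metal disc of 106 mm with ten black bars that lengthen and thicken from step 1 to step 10.
- selector (a joint): Selector angle in rad: 0 = step 1, growing clockwise seen from above, 0.5236 (30 degrees) a step, stops 0.06 beyond steps 1 and 10. At value q the pointer lies 135 degrees - q anticlockwise from the panel's x. Clicks: a sprung ball draws it into the nearest step; it resists with up to 0.1 N m, then snaps into the next step by itself from half-way. Starts in step 1 to 4; step 7 = 3.142.
- selector_pointer (a point): Middle of the end face of the handle's pointer end, 36 mm from the axis, 21.5 mm above the panel. The handle: black bar 16 mm thick, upright flat sides (left selector_c2, right selector_c3), from 36 mm on the pointer side of the axis (white line on top) to 18 mm on the other side, at heights 9 to 34 mm above the panel; below it a round skirt, 46 mm wide, up to 9 mm.
- rocker (a joint): Angle of the power rocker in rad: 0 = off (near half down, far half raised), 0.44 = on (far half down). It snaps over about half-way; takes about 3 N at its far end. Starts off.
- rocker_far_end (a point): Middle of the top edge of the rocker's far end, about 16 mm up the panel from the rocker's centre. The rocker is grey in a bare metal frame, 34 mm long (along the panel's x), 24 mm wide, with a white tick on its far half. Above the panel this edge stands 13 mm when off and 6 mm when on; the frame is 2 mm high.
- valve_spring: Salvaged engine valve spring, steel, standing loose on the bench beside or in front of the box, 33 mm diameter, 48 mm high. Origin: centre of its underside.
- bearing: Salvaged ball bearing, steel, lying loose on the bench near the box, 62 mm diameter, 16 mm high. Origin: centre of its underside.
- gear_wheel: Salvaged gear wheel, dark steel, lying loose on the bench near the box, 77 mm diameter, 14 mm thick, with a hub 26 mm wide up to 28 mm. Origin: centre of its underside.

How it is judged (in metres and radians):
On the way, in this order (a step that is already met when the one before it is completed fails the run):
1. the selector rests in step seven, the power still off (value of joint selector between 3 and 3.28 rad and value of joint rocker below 0.15 rad), for 0.3 s.
2. the power rocker is pressed on (value of joint rocker above 0.36 rad), for 0.1 s.
At the end, for the whole second after the job is handed in: The selector rests in step seven (within 8 degrees of it) and the power rocker is on (far half down, 0.36 rad or more) (value of joint selector between 3 and 3.28 rad and value of joint rocker above 0.36 rad); the robot touches nothing.
It fails at once if the handle is taken between the fingers (both of its sides touched at once) (contact force between the fingers and selector_c2 above 0.5 N and contact force between the fingers and selector_c3 above 0.5 N).
It fails at once if the selector is away from step seven while the power is on (value of joint rocker above 0.3 rad and (value of joint selector below 2.85 rad or value of joint selector above 3.43 rad)).
It fails at once if the valve spring is moved or lifted by more than 25 mm (distance of valve_spring from where it was at the start of the episode above 0.025 m).
It fails at once if the bearing is moved or lifted by more than 25 mm (distance of bearing from where it was at the start of the episode above 0.025 m).
It fails at once if the gear wheel is moved or lifted by more than 25 mm (distance of gear_wheel from where it was at the start of the episode above 0.025 m).
It also fails if it takes over 51 s, if anything falls off the work surface, if the arm or the gripper's body presses on something with over 40 N, if the wrist force passes 120 N, or if a joint passes its speed limit or range.

### The arm

A 6-joint arm with a two-finger parallel gripper is mounted at the origin on the work surface. World frame = base frame: x ahead of the robot, y to its left, z up, the work surface at z = 0. Lengths are in mm, angles in degrees, forces in N, time in s.
With the tool pointing down it reaches from about 225 to 875 mm from the base axis. Payload 3.4 kg.
Tool frame: the origin (TCP) lies midway between the tips of the shut fingers; the grasp point (between the pads) lies 19 mm behind it (bot.pinch_z is the distance from the TCP to the grasp point, in mm); z points along the fingers, y is the line along which they close (so a half turn about z gives the same grasp; the last joint's range is limited). The gripper opens to 85 mm and grips with 20 to 120 N. Pads are 22 mm wide; open, the fingers measure 114 mm over their backs; the gripper's body (76 mm by 85 mm) begins 54 mm behind the grasp point. The pads swing forward as they close: fully open they stand 13 mm farther back than shut.
Start: joints at [-75.974, 15.808, 86.224, -0, 77.962, -6.933], TCP at [205.676, -536.992, 231.328] pointing down, gripper open.
Joint ranges: [-165.64, 165.64], [-43.16, 119.46], [12.63, 154.43], [-67.54, 247.53], [6.08, 155.33], [-154.97, 154.97]. Speed limits (degrees/s): [147.25, 147.25, 180, 180, 180, 180].

### API

Orientations are given as a 3x3 rotation matrix whose columns are the frame's x, y, z axes.
In Python, from rig import bot gives the robot as it stands.
- The arm moves only by the tool jog_arm, never from a script. Its argument "rows" is a list that holds one entry, the list of rows, each a list of 5 numbers: the shift along the tool's x, y, z in m, then the turn about the tool's z in rad, then the opening, from 0 (shut) to 1 (fully open). In form: [[[tx, ty, tz, roll, jaw], ...]]. A call has 1 to 8 rows; each row is the pose to reach, as a shift and turn from the pose commanded when the call began, along the tool's axes at that moment; what a row does not reach only later rows make up. A row lasts 1/12 s, in which the tool goes at most 41.7 mm and 7.16 degrees, less where a joint would pass 70% of its speed; a pose out of reach is approached as far as the arm can. A call with a gripper value outside its range is refused whole. The fingers move at their own pace and stop on an object; the grip force is fixed at half the most. Time passes only in rows, so rows that repeat a pose let the fingers close. It gives the time, the measured TCP pose, the force and the opening at its end, in the units of the state.
- bot.read_state(): the state, without advancing time (a new reading comes with each control period).
- bot.snapshot(name): name is "scene" or "side" or "wrist"; returns (picture, depth): 384x512x3 uint8, red, green, blue; 384x512 float32, mm along the optical axis (not along the pixel's ray), 0 where there is no reading.
- bot.camera_model(name): a dict with "intrinsics" (3x3 intrinsics, pixels), "R" (3x3) and "t" (3): a world point X has camera coordinates R X + t. Camera axes: x right, y down, z forward; pixel columns grow to the right and rows downward; lengths in mm; the calibration is good to about 2 mm. A picture is of the moment at which its call begins: read the wrist's pose just before it. camera_model takes no time and is no camera call; for the wrist camera it gives the pose at the moment of the call.
- bot.job_done(): hands the job in, once; it reports no verdict.
Trained networks look in the newest picture that a camera, given by its name, has taken for a name from the list of things; names that differ only in an ending like _2 or _b are one class to them, and where a whole thing is asked for, a point or a joint stands for the part that bears it (a point fixed in the world has none). Each returns a list of dicts, best first, with "p" (0 to 1); they miss things now and then, are a little off and sometimes report something else, mostly with a low value. They report only what shows in the picture. A call takes as long as a camera call.
- bot.look_for(query, camera): "location" ([x, y, z] in mm, in world coordinates, good to about 4 mm: the middle of the surface that is visible of it).
- bot.mark_of(query, camera): "location" ([x, y, z] in mm, in world coordinates, good to about 4 mm: a listed point, or the origin of a listed thing).
The state is a dict: "clock": time; "joint_pos": joint angles; "joint_velocities": joint speeds; "joint_efforts": joint torques, N m; "eef_pos": TCP position; "tcp_rot": TCP orientation; "contact_force": force on the tool from outside, world axes, zero at the start; "ft_torque": the same for the moment, N m; "gripper_width": finger opening in mm.
Only numpy, scipy, OpenCV 4.12 (cv2) and the standard library are available. Lean on these libraries where they do the work, as an engineer would, in place of code of your own. Each camera call takes 0.05 s, during which the arm holds its last target. There are 200 camera calls.

## Working session

There is one attempt and no reset: what is moved stays moved. The work goes in short steps, Python scripts to look and compute and a tool call to move; the robot and the scene stay as the last step left them, time stands still between calls to the robot, and variables do not carry over. Pictures are saved under pics/ and viewed, on a budget of 10 in all, crops included, one or two more only if the job needs it, and the job is handed in when it is done.

Besides the shell and the picture viewer there is one more tool, called after ">>>" as name([rows], argument=value, ...), one row to a line, values as JSON. jog_arm: Moves the arm, as the interface text tells. Its arguments: {"type":"object","properties":{"rows":{"type":"array","items":{"type":"array","items":{"type":"array","items":{"type":"number"}}}}},"required":["rows"]}

```bash
mkdir -p pics; ls; python3 - <<'E'
from rig import bot
import cv2,numpy as np
s=bot.read_state();print(s['clock'],s['eef_pos'],s['tcp_rot'],s['gripper_width'])
ims=[]
for c in ["scene","side"]:
    p,d=bot.snapshot(c);np.savez(f'{c}.npz',p=p,d=d);ims.append(p)
    for q in ["panel","control_box","selector_axis","selector_pointer","rocker_far_end","valve_spring","bearing","gear_wheel"]:
        for r in bot.mark_of(q,c)[:1]: print(c,q,np.round(r['location'],1),round(r['p'],2))
cv2.imwrite('pics/a.png',cv2.resize(np.hstack(ims),(800,300))[:,:,::-1])
cv2.imwrite('pics/a_scene.png',ims[0][:,:,::-1]);cv2.imwrite('pics/a_side.png',ims[1][:,:,::-1])
print(bot.read_state()['clock'])
E
```

```text
pics
0.0 [ 205.54070682 -536.42153534  230.45578288] [[ 9.33827536e-01  3.57723239e-01 -4.66399552e-04]
 [ 3.57723490e-01 -9.33825896e-01  1.76061082e-03]
 [ 1.94275427e-04 -1.81094894e-03 -9.99998341e-01]] 85.50743400693861
scene panel [541.9 122.5  77.2] 0.87
scene control_box [543.3 124.6  -1.2] 0.59
scene selector_axis [531.6 178.5  78.4] 0.59
scene selector_pointer [505.  206.1  95.5] 0.68
scene rocker_far_end [550.3  38.2  85.1] 0.55
scene bearing [369.9 127.5  -1.9] 0.71
scene gear_wheel [456.4 313.   -1.8] 0.76
side panel [543.  121.2  81.1] 0.64
side control_box [542.  125.3   5. ] 0.78
side selector_axis [531.9 179.4  72.3] 0.56
side selector_pointer [504.8 202.4  90.6] 0.78
side rocker_far_end [552.5  42.3  82.3] 0.42
side valve_spring [639.5 -57.8  -2.7] 0.7
side bearing [ 3.709e+02  1.322e+02 -2.000e-01] 0.91
side gear_wheel [456.3 318.1   3.5] 0.95
0.9
```

View pics/a_scene.png

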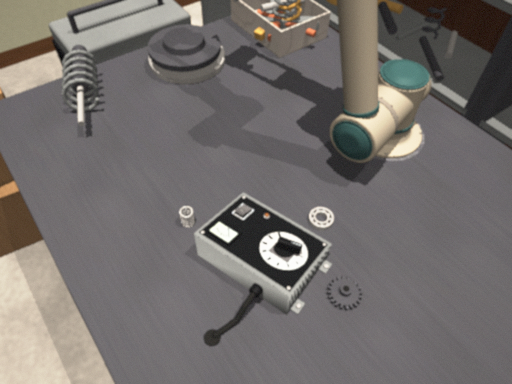

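View pics/a_side.png

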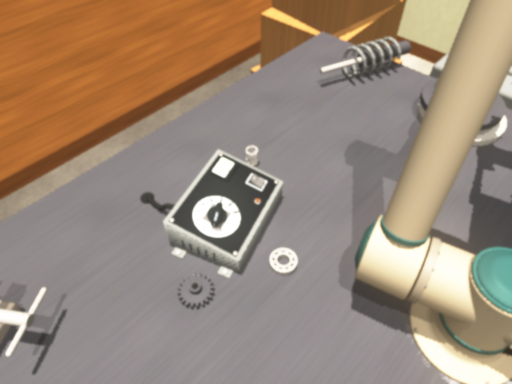

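```bash
cat > h.py <<'E'
import numpy as np,cv2
from rig import bot
T=np.radians(12.5)
# box pose (x,y,yaw) -> panel frame; panel centre is at height 75
def panel(b):
    c,s=np.cos(b[2]),np.sin(b[2]);Rz=np.array([[c,-s,0],[s,c,0],[0,0,1]])
    Ry=np.array([[np.cos(T),0,-np.sin(T)],[0,1,0],[np.sin(T),0,np.cos(T)]])
    return Rz@Ry,np.array([b[0],b[1],75.])
def proj(cam,X):
    m=bot.camera_model(cam) if isinstance(cam,str) else cam
    x=np.asarray(X)@np.array(m['R']).T+np.array(m['t']);x=x@np.array(m['intrinsics']).T
    return x[:,:2]/x[:,2:]
def rectify(img,m,R,o,h=0,ext=(100,135),sc=2):
    e=np.array([[ext[0],ext[1]],[ext[0],-ext[1]],[-ext[0],-ext[1]],[-ext[0],ext[1]]],float)
    P=proj(m,o+np.c_[e,np.full(4,h)]@R.T).astype(np.float32)
    q=np.array([[0,0],[2*ext[1]*sc,0],[2*ext[1]*sc,2*ext[0]*sc],[0,2*ext[0]*sc]],np.float32)
    return cv2.warpPerspective(img,cv2.getPerspectiveTransform(P,q),(int(2*ext[1]*sc),int(2*ext[0]*sc)))
E
python3 - <<'E'
from h import *
from scipy.optimize import least_squares
obs=[((0,0,0),[541.9,122.5,77.2]),((0,0,0),[543,121.2,81.1]),((0,52,0),[531.6,178.5,78.4]),((0,52,0),[531.9,179.4,72.3]),((-20,-85,13),[550.3,38.2,85.1]),((-20,-85,13),[552.5,42.3,82.3])]
L=np.array([o[0] for o in obs],float);W=np.array([o[1] for o in obs])
def f(b):
    R,o=panel(b);return (o+L@R.T-W).ravel()
b=least_squares(f,[542,122,.2]).x;print(b,np.degrees(b[2]),np.round(f(b).reshape(-1,3),1))
np.save('b.npy',b);R,o=panel(b)
v=[]
for c in ['scene','side']:
    p=np.load(c+'.npz')['p'];v.append(rectify(p,bot.camera_model(c),R,o,sc=1.45))
    for w in ([505,206.1,95.5],[504.8,202.4,90.6]):
        q=(np.array(w)-o)@R-[0,52,0];print(q,np.degrees(np.arctan2(q[1],q[0])))
cv2.imwrite('pics/b.png',np.vstack(v)[:,:,::-1])
E
```

```text
[5.45653551e+02 1.26415597e+02 3.06001935e-01] 17.532619376025806 [[ 3.8  3.9 -2.2]
 [ 2.7  5.2 -6.1]
 [-1.6 -2.5 -3.4]
 [-1.9 -3.4  2.7]
 [-0.3  0.4 -1.7]
 [-2.5 -3.7  1.1]]
[-9.97330306 36.22954185 23.2087581 ] 105.39121618250624
[-12.30824502  32.76167288  18.70743265] 110.59071597339194
[-9.97330306 36.22954185 23.2087581 ] 105.39121618250624
[-12.30824502  32.76167288  18.70743265] 110.59071597339194
```

View pics/b.png

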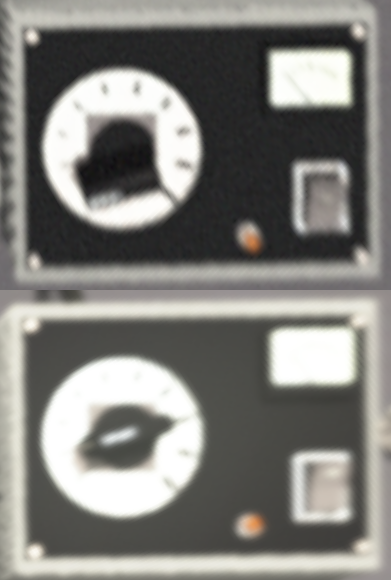

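```bash
cat >> h.py <<'E'
B=np.array([544.8,124.8,np.radians(18.0)])
R,O=panel(B)
def pose(q,back=0.,r=30.,h=17.,ht=11.):
    """TCP for -x face against the handle side at angle q(deg), backed off; vertical tool"""
    a=np.radians(135-q);u=np.array([np.cos(a),np.sin(a),0]);n=np.array([-np.sin(a),np.cos(a),0])
    P=O+R@(np.array([0,52,0])+u*r+n*(8+ht+back)+[0,0,h])
    nw=R@n
    # handle side tilted against the vertical tool: clear its top edge (34) if that leans to the tool
    lean=-(R@n)[2]  # top of tool surface relative to the normal
    k=max(0.,(R[:,2]@(nw*[1,1,0]))*(34-h)) 
    P=P+nw*[1,1,0]*k
    return P,np.degrees(np.arctan2(nw[1],nw[0]))
def rows(tg):
    s=bot.read_state();p=np.array(s['eef_pos']);M=np.array(s['tcp_rot']);y0=np.degrees(np.arctan2(M[1,0],M[0,0]))
    print('t',round(s['clock'],2),'at',p.round(1),'yaw',y0.round(1),'F',np.round(s['contact_force'],1),'w',round(s['gripper_width'],1),'j6',s['joint_pos'][5])
    for P,y in tg:
        d=M.T@(np.asarray(P)-p)/1000;r=-((y-y0+180)%360-180)
        print(np.round(d,4).tolist(),round(np.radians(r),3),'->',np.round(P,1),round(y,1))
E
python3 -c "
from h import *
P,y=pose(30,20);P[2]=200;rows([(P,y)]);print(R[:,2]@((R@[0,1,0])*[1,1,0]))
print([ (q,*np.round(pose(q)[0],1),round(pose(q)[1])) for q in range(0,181,30)])"
```

```text
t 0.9 at [ 205.7 -537.   231.3] yaw 21.0 F [-0.4  0.4 -0.4] w 85.5 j6 -6.932550282710059
[0.5058, -0.5692, 0.0313] 2.925 -> [474.4 175.5 200. ] -146.7
1.003791970904223e-17
[(0, np.float64(489.5), np.float64(167.8), np.float64(84.1), -116), (30, np.float64(490.7), np.float64(186.3), np.float64(85.9), -147), (60, np.float64(501.5), np.float64(202.0), np.float64(89.3), -177), (90, np.float64(519.5), np.float64(209.6), np.float64(93.3), 152), (120, np.float64(539.0), np.float64(206.0), np.float64(96.8), 123), (150, np.float64(553.4), np.float64(193.4), np.float64(98.9), 93), (180, np.float64(559.8), np.float64(176.2), np.float64(99.1), 64)]
```

>>> jog_arm([
  [[0.21,-0.236,0.013,-0.98,0],[0.21,-0.236,0.013,-0.98,0],[0.21,-0.236,0.013,-0.98,0],[0.21,-0.236,0.013,-0.98,0],[0.21,-0.236,0.013,-0.98,0],[0.21,-0.236,0.013,-0.98,0],[0.21,-0.236,0.013,-0.98,0],[0.21,-0.236,0.013,-0.98,0]],
])

```text
clock: 1.57
eef_pos: [317.5, -237.5, 218.3]
tcp_rot: [[0.216, 0.976, 0.0], [0.976, -0.216, 0.002], [0.002, 0.0, -1.0]]
contact_force: [0.2, -0.1, 0.2]
gripper_width: -0.0
```

```bash
python3 -c "
from h import *
P,y=pose(30,20);P[2]=200;rows([(P,y)])"
```

```text
t 1.57 at [ 317.5 -237.5  218.3] yaw 77.5 F [ 0.2 -0.1  0.2] w -0.0 j6 -34.517698667519426
[0.4371, 0.0639, 0.0191] -2.371 -> [474.4 175.5 200. ] -146.7
```

>>> jog_arm([
  [[0.32,0.047,0.014,-0.98,0],[0.32,0.047,0.014,-0.98,0],[0.32,0.047,0.014,-0.98,0],[0.32,0.047,0.014,-0.98,0],[0.32,0.047,0.014,-0.98,0],[0.32,0.047,0.014,-0.98,0],[0.32,0.047,0.014,-0.98,0],[0.32,0.047,0.014,-0.98,0]],
])

```text
clock: 2.23
eef_pos: [435.2, 63.0, 204.5]
tcp_rot: [[-0.691, 0.723, 0.001], [0.723, 0.691, 0.001], [-0.0, 0.001, -1.0]]
contact_force: [0.3, -1.1, -0.2]
gripper_width: -0.2
```

>>> jog_arm([
  [[0.051,0.107,0.005,-0.98,0],[0.051,0.107,0.005,-0.98,0],[0.051,0.107,0.005,-0.98,0],[0.051,0.107,0.005,-0.98,0],[0.051,0.107,0.005,-0.98,0],[0.051,0.107,0.005,-0.98,0],[0.051,0.107,0.005,-0.98,0],[0.051,0.107,0.005,-0.98,0]],
])

```text
clock: 2.9
eef_pos: [477.5, 170.7, 199.2]
tcp_rot: [[-0.985, -0.17, -0.0], [-0.17, 0.985, -0.0], [0.0, -0.0, -1.0]]
contact_force: [0.3, -0.9, -0.7]
gripper_width: -0.2
```

```bash
python3 - <<'E'
from h import *
P,y=pose(30,20);P[2]=200;rows([(P,y)])
m=bot.camera_model('wrist');p,d=bot.snapshot('wrist')
for q in ["selector_axis","selector_pointer","rocker_far_end","panel"]:
    for r in bot.mark_of(q,'wrist')[:1]: print(q,np.round(r['location'],1),round(r['p'],2),((np.array(r['location'])-O)@R).round(1))
cv2.imwrite('pics/c.png',np.vstack([p,cv2.resize(rectify(p,m,R,O),(512,379))])[:600,:,::-1] if 0 else p[:,:,::-1])
cv2.imwrite('pics/c2.png',rectify(p,m,R,O)[:,:,::-1])
E
```

```text
t 2.9 at [477.5 170.7 199.2] yaw -170.2 F [ 0.3 -0.9 -0.7] w -0.2 j6 -87.96595382634366
[0.0023, 0.0053, -0.0008] -0.411 -> [474.4 175.5 200. ] -146.7
selector_axis [526.4 175.5  71.8] 0.7 [-2.5 53.9 -2.7]
selector_pointer [506.9 206.5  92.1] 0.9 [-6.8 89.4 19. ]
rocker_far_end [546.8  35.4  84.7] 0.62 [-23.  -85.6  15. ]
panel [544.1 129.   74.4] 0.77 [ 0.5  4.2 -0.7]
```

View pics/c.png

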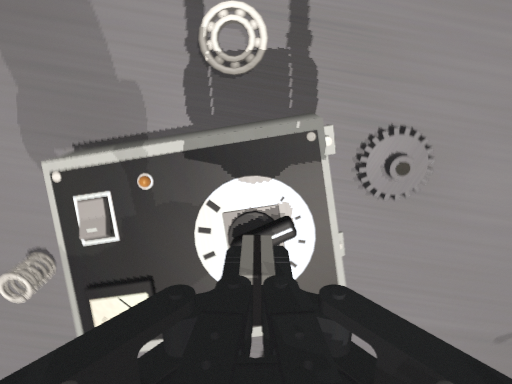

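```bash
python3 - <<'E'
from h import *
m=bot.camera_model('wrist')
def hit(uv,h=0):
    K=np.array(m['intrinsics']);Rc=np.array(m['R']);c=-Rc.T@np.array(m['t']);d=Rc.T@np.linalg.inv(K)@[*uv,1]
    A=(c-O)@R;D=d@R;t=(h-A[2])/D[2];return (A+t*D).round(1)
print('disc',hit((254.5,237)),'rock',hit((97,218),1),'tl',hit((56,177)),'tr',hit((311,136)),'ptr',hit((297,229),34),hit((272,237),34),'lamp',hit((145,181),5))
E
```

```text
disc [ 2.2 54.9  0. ] rock [-35.  -81.8   1. ] tl [ -76.4 -111.9    0. ] tr [-78.2 116.1   0. ] ptr [-7.3 91.1 34. ] [-3.8 70.9 34. ] lamp [-61.3 -31.5   5. ]
```

View pics/c2.png

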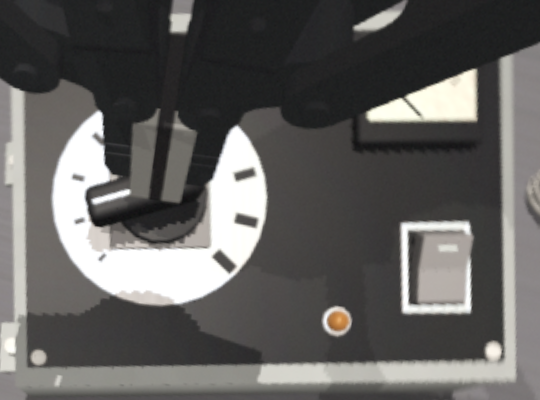

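```bash
sed -i 's/^B=.*/B=np.array([544.7,126.9,np.radians(18.3)])/' h.py; python3 - <<'E'
from h import *
P,y=pose(30,12);rows([(P+[0,0,60],y),(P,y)])
E
```

```text
t 3.15 at [477.6 170.4 199.3] yaw -170.7 F [ 0.8 -0.2  1.6] w 0.1 j6 -87.50387944578435
[-0.0047, 0.0106, 0.0559] -0.425 -> [480.5 181.6 143.4] -146.4
[-0.0047, 0.0106, 0.1159] -0.425 -> [480.5 181.6  83.4] -146.4
```

>>> jog_arm([
  [[-0.005,0.011,0.02,-0.12,0],[-0.005,0.011,0.04,-0.24,0],[-0.005,0.011,0.056,-0.36,0],[-0.005,0.011,0.056,-0.425,0],[-0.005,0.011,0.08,-0.425,0],[-0.005,0.011,0.1,-0.425,0],[-0.005,0.011,0.116,-0.425,0],[-0.005,0.011,0.116,-0.425,0]],
])

```text
clock: 3.82
eef_pos: [478.2, 181.4, 80.4]
tcp_rot: [[-0.832, -0.554, -0.006], [-0.554, 0.832, -0.002], [0.006, 0.002, -1.0]]
contact_force: [-0.8, -0.6, -0.3]
gripper_width: -0.0
```

```bash
python3 - <<'E'
from h import *
for q in (15,22,30,37,44,51,58,65): pass
rows([pose(30,5),pose(30,0)]+[pose(q,0) for q in (36,42,48,54,60,66)])
ims=[]
for c in ['scene','side','wrist']:
    p,d=bot.snapshot(c)
    if c!='wrist':
        u=proj(c,[O+R@[0,52,20]])[0].astype(int);p=p[u[1]-45:u[1]+45,u[0]-60:u[0]+60]
    ims.append(cv2.resize(p,(400,300)))
cv2.imwrite('pics/d.png',np.vstack([np.hstack(ims[:2]),np.hstack([ims[2],ims[2]*0])])[:,:,::-1])
E
```

```text
t 3.82 at [478.2 181.4  80.4] yaw -146.3 F [-0.8 -0.6 -0.3] w -0.0 j6 -110.67802000752494
[-0.0088, -0.0011, -0.0045] 0.0 -> [486.2 185.4  84.9] -146.4
[-0.0137, -0.0011, -0.0056] 0.0 -> [490.3 188.1  85.9] -146.4
[-0.0168, 0.0011, -0.0062] 0.107 -> [491.7 191.6  86.5] -152.5
[-0.0202, 0.0029, -0.0068] 0.215 -> [493.5 195.   87.2] -158.6
[-0.0238, 0.0044, -0.0075] 0.322 -> [495.6 198.2  87.8] -164.8
[-0.0275, 0.0054, -0.0083] 0.429 -> [498.2 201.2  88.6] -170.9
[-0.0314, 0.0061, -0.009] 0.536 -> [501.  203.9  89.3] -177.0
[-0.0353, 0.0063, -0.0099] 0.643 -> [504.2 206.2  90.1] 176.8
```

View pics/d.png

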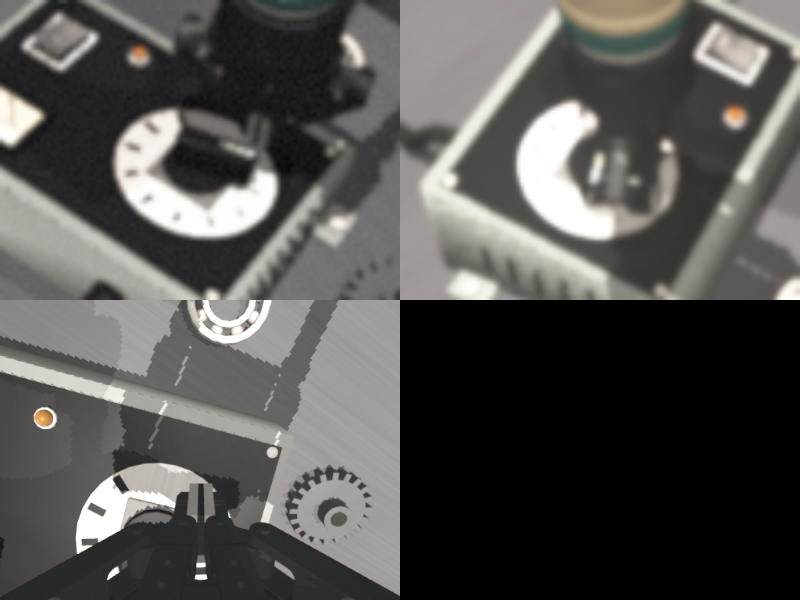

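>>> jog_arm([
  [[-0.009,-0.001,-0.0045,0,0],[-0.0137,-0.001,-0.0056,0,0],[-0.0168,0.001,-0.006,0.107,0],[-0.0202,0.003,-0.007,0.215,0],[-0.0238,0.0044,-0.0075,0.322,0],[-0.0275,0.0054,-0.0083,0.43,0],[-0.0314,0.006,-0.009,0.536,0],[-0.0353,0.0063,-0.01,0.643,0]],
])

```text
clock: 4.63
eef_pos: [505.7, 206.6, 93.8]
tcp_rot: [[-0.998, 0.059, -0.002], [0.059, 0.998, -0.002], [0.002, -0.002, -1.0]]
contact_force: [-3.1, -1.0, -0.4]
gripper_width: 0.1
```

```bash
python3 - <<'E'
from h import *
rows([pose(q,0) for q in (66,72,78,84,90,96,102,108,114)])
for c in ('scene','side','wrist'):
    bot.snapshot(c)
    for r in bot.mark_of('selector_pointer',c)[:2]:
        v=(np.array(r['location'])-O)@R-[0,52,0];print(c,v.round(1),round(r['p'],2),'q',135-np.degrees(np.arctan2(v[1],v[0])))
E
```

```text
t 4.63 at [505.7 206.6  93.8] yaw 176.6 F [-3.1 -1.  -0.4] w 0.1 j6 -71.63302748679538
[0.0015, -0.0005, 0.0037] -0.004 -> [504.2 206.2  90.1] 176.8
[-0.0018, 0.0017, 0.0029] 0.103 -> [507.6 208.2  90.9] 170.7
[-0.0053, 0.0034, 0.0021] 0.209 -> [511.2 209.7  91.7] 164.7
[-0.0091, 0.0048, 0.0013] 0.314 -> [515.1 210.9  92.5] 158.6
[-0.0129, 0.0057, 0.0005] 0.419 -> [519.  211.5  93.3] 152.6
[-0.0169, 0.0062, -0.0003] 0.524 -> [523.  211.8  94.1] 146.6
[-0.0209, 0.0061, -0.0011] 0.627 -> [527.  211.5  94.8] 140.7
[-0.0249, 0.0057, -0.0018] 0.731 -> [530.9 210.8  95.5] 134.7
[-0.0288, 0.0047, -0.0025] 0.834 -> [534.8 209.7  96.2] 128.8
scene [18.6 32.8 21.5] 0.66 q 74.54285086531522
```

>>> jog_arm([
  [[-0.0018,0.0017,0.003,0.103,0],[-0.0053,0.0034,0.002,0.209,0],[-0.009,0.0048,0.0013,0.314,0],[-0.013,0.0057,0.0005,0.419,0],[-0.017,0.006,-0.0003,0.524,0],[-0.021,0.006,-0.001,0.627,0],[-0.025,0.0057,-0.0018,0.731,0],[-0.0288,0.0047,-0.0025,0.834,0]],
])

```text
clock: 5.6
eef_pos: [535.9, 210.3, 95.9]
tcp_rot: [[-0.628, 0.778, 0.001], [0.778, 0.628, 0.0], [-0.0, 0.001, -1.0]]
contact_force: [0.2, 0.0, 0.4]
gripper_width: -0.2
```

```bash
cat > chk.py <<'E'
from h import *
import sys
rows([pose(q,0) for q in map(float,sys.argv[1:])])
ims=[]
for c in ('scene','side','wrist'):
    p,d=bot.snapshot(c)
    for r in bot.mark_of('selector_pointer',c)[:2]:
        v=(np.array(r['location'])-O)@R-[0,52,0];print(c,v.round(1),round(r['p'],2),'q',135-np.degrees(np.arctan2(v[1],v[0])))
    if c!='wrist':
        u=proj(c,[O+R@[0,52,20]])[0].astype(int);p=p[u[1]-45:u[1]+45,u[0]-60:u[0]+60]
    ims.append(cv2.resize(p,(400,300)))
cv2.imwrite('pics/e%d.png'%(bot.read_state()['clock']*100),np.vstack([np.hstack(ims[:2]),np.hstack([ims[2],ims[2]*0])])[:,:,::-1])
E
python3 chk.py 120 126 132 138 144 150 156 162;ls pics
```

```text
t 5.6 at [535.9 210.3  95.9] yaw 128.9 F [0.2 0.  0.4] w -0.2 j6 -24.429256871787054
[-0.0033, 0.0006, -0.0009] 0.104 -> [538.5 208.1  96.8] 123.0
[-0.0071, 0.0021, -0.0014] 0.206 -> [542.  206.1  97.4] 117.1
[-0.011, 0.0031, -0.0019] 0.309 -> [545.2 203.7  97.9] 111.2
[-0.0148, 0.0037, -0.0023] 0.411 -> [548.1 201.1  98.3] 105.4
[-0.0184, 0.0041, -0.0027] 0.513 -> [550.7 198.5  98.7] 99.5
[-0.0221, 0.004, -0.003] 0.616 -> [553.  195.6  98.9] 93.6
[-0.0258, 0.0036, -0.0032] 0.718 -> [555.  192.4  99.1] 87.8
[-0.0295, 0.0028, -0.0033] 0.821 -> [556.6 189.1  99.2] 81.9
scene [35.3  8.8 24.6] 0.6 q 120.99271354454014
a.png
a_scene.png
a_side.png
b.png
c.png
c2.png
d.png
e590.png
```

>>> jog_arm([
  [[-0.0033,0.0006,-0.001,0.104,0],[-0.007,0.002,-0.0014,0.206,0],[-0.011,0.003,-0.002,0.309,0],[-0.0148,0.0037,-0.0023,0.411,0],[-0.0184,0.004,-0.0027,0.513,0],[-0.022,0.004,-0.003,0.616,0],[-0.024,0.0038,-0.003,0.67,0],[-0.024,0.0038,-0.003,0.67,0]],
])

```text
clock: 6.57
eef_pos: [553.3, 194.5, 98.7]
tcp_rot: [[-0.013, 1.0, -0.001], [1.0, 0.013, 0.001], [0.001, -0.001, -1.0]]
contact_force: [-0.8, 2.2, 0.8]
gripper_width: -0.0
```

```bash
python3 chk.py 153 156 159 162 165 168 171 174 177;ls pics
```

```text
t 6.57 at [553.3 194.5  98.7] yaw 90.7 F [-0.8  2.2  0.8] w -0.0 j6 11.730002992174029
[-0.0005, 0.0007, -0.0003] 0.001 -> [554. 194.  99.] 90.7
[-0.0021, 0.0017, -0.0004] 0.052 -> [555.  192.4  99.1] 87.8
[-0.0037, 0.0025, -0.0005] 0.104 -> [555.8 190.8  99.2] 84.8
[-0.0054, 0.0033, -0.0005] 0.155 -> [556.6 189.1  99.2] 81.9
[-0.0071, 0.0039, -0.0005] 0.207 -> [557.3 187.4  99.3] 78.9
[-0.0089, 0.0045, -0.0006] 0.259 -> [557.9 185.6  99.3] 75.9
[-0.0107, 0.005, -0.0005] 0.31 -> [558.4 183.8  99.3] 73.0
[-0.0125, 0.0054, -0.0005] 0.362 -> [558.9 182.   99.2] 70.0
[-0.0143, 0.0057, -0.0005] 0.415 -> [559.2 180.2  99.2] 67.0
side [ 34.1 -12.7  22. ] 0.58 q 155.39009946669563
a.png
a_scene.png
a_side.png
b.png
c.png
c2.png
d.png
e590.png
e686.png
```

>>> jog_arm([
  [[-0.002,0.0017,-0.0004,0.052,0],[-0.0037,0.0025,-0.0005,0.104,0],[-0.0054,0.0033,-0.0005,0.155,0],[-0.007,0.004,-0.0005,0.207,0],[-0.009,0.0045,-0.0005,0.259,0],[-0.0107,0.005,-0.0005,0.31,0],[-0.0107,0.005,-0.0005,0.31,0]],
])

```text
clock: 7.45
eef_pos: [559.1, 182.2, 99.3]
tcp_rot: [[0.293, 0.956, 0.001], [0.956, -0.293, -0.002], [-0.002, 0.001, -1.0]]
contact_force: [-0.2, 0.0, 0.1]
gripper_width: -0.3
```

```bash
python3 chk.py 171 174 177;ls pics|tail -1; python3 -c "
from h import *
P,y=pose(171,10);Q=P+[0,0,80];rows([(P,y),(Q,y)])"
```

```text
t 7.45 at [559.1 182.2  99.3] yaw 73.0 F [-0.2  0.   0.1] w -0.3 j6 28.407147880590436
[0.0013, -0.0011, 0.0001] 0.001 -> [558.4 183.8  99.3] 73.0
[-0.0003, -0.0002, 0.0001] 0.053 -> [558.9 182.   99.2] 70.0
[-0.0019, 0.0007, 0.0002] 0.105 -> [559.2 180.2  99.2] 67.0
scene [ 27.7 -24.6  24.2] 0.65 q 176.55724272563765
side [ 26.8 -27.8  19.6] 0.67 q 181.0149352966202
side [-20.6 -53.9 -71.9] 0.57 q 245.88474597973232
e775.png
t 7.75 at [558.8 183.2  99.3] yaw 73.0 F [-1.3 -0.7 -0.7] w 0.0 j6 28.3614232654966
[0.0105, -0.0005, -0.0013] 0.001 -> [561.3 193.3 100.5] 73.0
[0.0104, -0.0005, -0.0813] 0.001 -> [561.3 193.3 180.5] 73.0
```

>>> jog_arm([
  [[0.012,0,-0.001,0,0],[0.015,0,-0.02,0,0],[0.015,0,-0.05,0,0],[0.015,0,-0.08,0,0],[0.015,0,-0.08,0,0]],
])

```text
clock: 8.17
eef_pos: [567.2, 199.5, 185.7]
tcp_rot: [[0.292, 0.956, 0.012], [0.956, -0.292, 0.003], [0.006, 0.011, -1.0]]
contact_force: [0.7, 0.1, 0.4]
gripper_width: -0.1
```

```bash
python3 chk.py ;ls pics|tail -1; python3 -c "
from h import *
y=18.3
P=O+R@[-17,-85,13];rows([(P+[0,0,z],y) for z in (70,20,6,-4)])"
```

```text
t 8.17 at [567.2 199.5 185.7] yaw 73.0 F [0.7 0.1 0.4] w -0.1 j6 29.702031208992672
scene [ 28.2 -25.3  23.1] 0.65 q 176.92644448697007
e846.png
t 8.47 at [562.2 197.6 177.8] yaw 73.0 F [-0.1  0.3 -0.5] w -0.4 j6 29.684734964086907
[-0.1533, 0.0373, 0.0239] 0.955 -> [553.   40.1 154. ] 18.3
[-0.1532, 0.0374, 0.0739] 0.955 -> [553.   40.1 104. ] 18.3
[-0.1532, 0.0374, 0.0879] 0.955 -> [553.   40.1  90. ] 18.3
[-0.1532, 0.0375, 0.0979] 0.955 -> [553.   40.1  80. ] 18.3
```

View pics/e846.png

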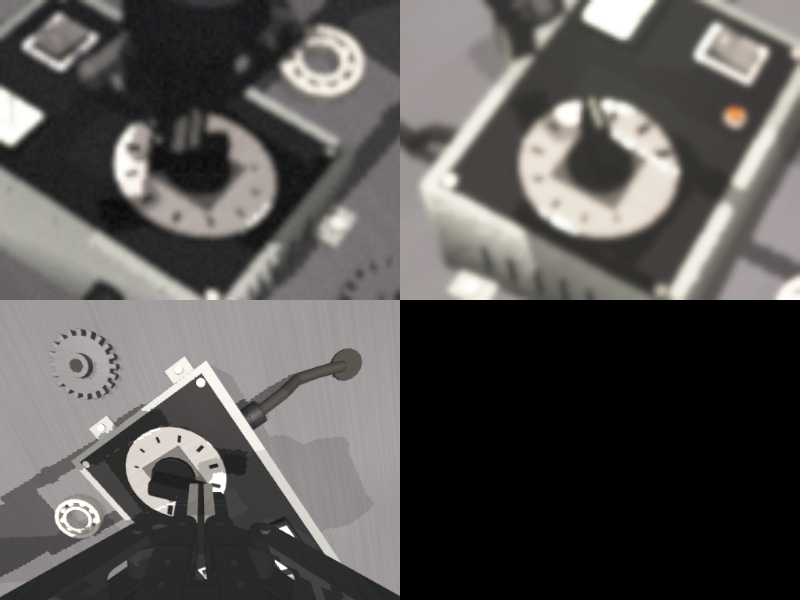

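>>> jog_arm([
  [[-0.153,0.037,0.01,0.955,0],[-0.153,0.037,0.01,0.955,0],[-0.153,0.037,0.01,0.955,0],[-0.153,0.037,0.01,0.955,0],[-0.153,0.037,0.01,0.955,0],[-0.153,0.037,0.01,0.955,0],[-0.153,0.037,0.01,0.955,0],[-0.153,0.037,0.024,0.955,0]],
])

```text
clock: 9.13
eef_pos: [555.1, 39.9, 156.2]
tcp_rot: [[0.952, 0.307, 0.003], [0.307, -0.952, -0.0], [0.003, 0.001, -1.0]]
contact_force: [0.3, -0.4, -0.6]
gripper_width: -0.2
```

```bash
python3 chk.py ; python3 - <<'E'
from h import *
y=18.3
P=O+R@[-17,-85,13];rows([(P+[0,0,z],y) for z in (20,6,-3,-6)])
ims=[]
for c in ('side','wrist'):
    m=bot.camera_model(c);p,_=bot.snapshot(c);ims.append(rectify(p,m,R,O,h=34 if c=='side' else 13,sc=1.45))
    for r in bot.mark_of('rocker_far_end',c)[:1]: print(c,((np.array(r['location'])-O)@R).round(1),r['p'])
cv2.imwrite('pics/f.png',np.hstack(ims)[:,:,::-1])
E
```

```text
t 9.13 at [555.1  39.9 156.2] yaw 17.9 F [ 0.3 -0.4 -0.6] w -0.2 j6 69.05543045968206
scene [ 28.8 -21.9  21.5] 0.87 q 172.33511651174396
side [ 25.8 -25.5  21.6] 0.59 q 179.69668606206181
wrist [ 24.5 -25.5  13.4] 0.91 q 181.11005547009938
t 9.43 at [553.8  40.6 155.2] yaw 18.4 F [ 0.7 -0.6  0.1] w -0.2 j6 68.65716809603676
[-0.001, 0.0002, 0.0512] 0.001 -> [553.   40.1 104. ] 18.3
[-0.001, 0.0002, 0.0652] 0.001 -> [553.   40.1  90. ] 18.3
[-0.001, 0.0002, 0.0742] 0.001 -> [553.   40.1  81. ] 18.3
[-0.001, 0.0002, 0.0772] 0.001 -> [553.   40.1  78. ] 18.3
side [-19.8 -80.6  12.3] 0.66
wrist [-23.  -87.2  12. ] 0.83
```

View pics/f.png

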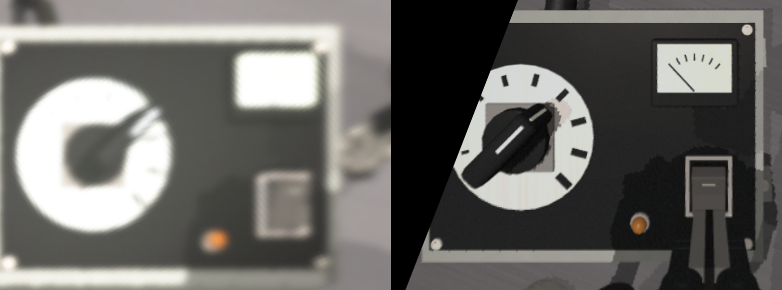

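>>> jog_arm([
  [[-0.001,0,0.03,0,0],[-0.001,0,0.05,0,0],[-0.001,0,0.06,0,0],[-0.001,0,0.065,0,0],[-0.001,0,0.068,0,0],[-0.001,0,0.071,0,0],[-0.001,0,0.073,0,0],[-0.001,0,0.073,0,0]],
])

```text
clock: 10.3
eef_pos: [553.7, 40.1, 83.2]
tcp_rot: [[0.95, 0.313, 0.002], [0.313, -0.95, -0.0], [0.002, 0.001, -1.0]]
contact_force: [-1.1, -0.9, 1.8]
gripper_width: 0.1
```

>>> jog_arm([
  [[0,0,0.002,0,0],[0,0,0.004,0,0],[0,0,0.005,0,0],[0,0,0.006,0,0],[0,0,0.0065,0,0],[0,0,0.0065,0,0]],
])

```text
clock: 10.8
eef_pos: [553.2, 40.1, 76.9]
tcp_rot: [[0.95, 0.313, 0.001], [0.313, -0.95, -0.0], [0.001, 0.001, -1.0]]
contact_force: [0.1, 0.4, 6.9]
gripper_width: -0.2
```

>>> jog_arm([
  [[0,0,0.001,0,0],[0,0,0.001,0,0],[0,0,0,0,0],[0,0,-0.03,0,0],[0,0,-0.07,0,0],[0,0,-0.11,0,0],[-0.05,0,-0.11,0,0],[-0.08,0,-0.11,0,0]],
])

```text
clock: 11.47
eef_pos: [479.1, 14.5, 188.5]
tcp_rot: [[0.949, 0.315, 0.007], [0.315, -0.949, -0.001], [0.006, 0.003, -1.0]]
contact_force: [-1.0, -0.8, 0.0]
gripper_width: 0.1
```

```bash
python3 chk.py ; python3 - <<'E'
from h import *
ims=[]
for c in ('side','wrist'):
    m=bot.camera_model(c);p,_=bot.snapshot(c);ims.append(rectify(p,m,R,O,h=34 if c=='side' else 6,sc=1.45))
    for r in bot.mark_of('rocker_far_end',c)[:1]: print(c,((np.array(r['location'])-O)@R).round(1),r['p'])
cv2.imwrite('pics/g.png',np.hstack(ims)[:,:,::-1])
E
```

```text
t 11.47 at [479.1  14.5 188.5] yaw 18.4 F [-1.  -0.8  0. ] w 0.1 j6 65.09988623755406
scene [ 28.6 -24.5  23.7] 0.74 q 175.54577475554814
side [ 26.2 -27.3  21. ] 0.62 q 181.1216868587451
side [ -1.  -53.1   4.5] 0.52 q 226.0806758676638
wrist [-185.8    4.3  -41. ] 0.62 q -43.6665807865713
side [-15.6 -83.9   1.9] 0.58
wrist [27.1 26.5 21.2] 0.6
```

View pics/g.png

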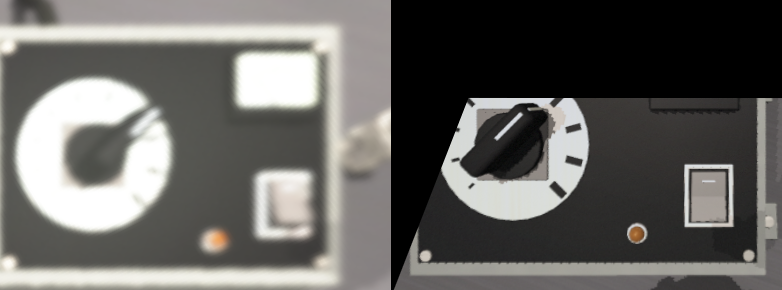

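```bash
python3 - <<'E'
from h import *
for c in ('wrist','side'):
    m=bot.camera_model(c);p,d=bot.snapshot(c)
    K=np.array(m['intrinsics']);Rc=np.array(m['R']);t=np.array(m['t'])
    v,u=np.nonzero(d>0);X=((np.c_[u,v,np.ones(len(u))]@np.linalg.inv(K).T)*d[v,u][:,None]-t)@Rc
    L=(X-O)@R
    for x in (-48,-42,-36,-30,-24): 
        k=(abs(L[:,0]-x)<3)&(abs(L[:,1]+85)<7);print(c,x,k.sum(),np.median(L[k,2]).round(1) if k.any() else '')
print(np.round(bot.read_state()['contact_force'],1))
E
```

```text
wrist -48 1639 181.7
wrist -42 1929 203.2
wrist -36 882 205.2
wrist -30 155 8.3
wrist -24 166 7.8
side -48 48 395.8
side -42 60 424.6
side -36 35 454.0
side -30 38 455.6
side -24 27 453.6
[-1.  -0.5 -0.2]
```

```bash
python3 - <<'E'
from h import *
for c in ('wrist','side'):
    m=bot.camera_model(c);p,d=bot.snapshot(c)
    K=np.array(m['intrinsics']);Rc=np.array(m['R']);t=np.array(m['t'])
    v,u=np.nonzero(d>0);X=((np.c_[u,v,np.ones(len(u))]@np.linalg.inv(K).T)*d[v,u][:,None]-t)@Rc
    L=(X-O)@R;L=L[abs(L[:,2])<30]
    print(c,[(x,int(k.sum()),np.median(L[k,2]).round(1)) for x in (-48,-42,-36,-30,-24) for k in [(abs(L[:,0]-x)<3)&(abs(L[:,1]+85)<7)] if k.any()])
E
```

```text
wrist [(-48, 151, np.float64(13.2)), (-42, 166, np.float64(11.4)), (-36, 164, np.float64(9.4)), (-30, 162, np.float64(8.3)), (-24, 158, np.float64(7.8))]
side [(-48, 11, np.float64(12.3)), (-42, 11, np.float64(11.0)), (-36, 12, np.float64(8.1)), (-30, 10, np.float64(7.8)), (-24, 12, np.float64(7.4))]
```

The near half stands about 13 mm high and the far half about 7 mm, so the rocker is on. The selector is in step 7 and the arm is clear.

```bash
python3 -c "
from rig import bot
print(bot.job_done())"
```

```text
the job is handed in; nothing more can be done
None
```

The selector is resting in step seven and the power rocker is on. I handed the job in at about 12 s of the 51 s allowed; no verdict is reported.

**Selector:** I pushed the handle clockwise from step 2 to step 7 with the shut fingertips on one side only. I did not count each click. I tracked the clicks from the pointer angle and the push force between moves. The last click showed as the force falling to about 0 N.

**Rocker:** I pressed the far half down only after the selector had rested in step seven. The force reached about 7 N at the stop, and then I lifted the arm clear.

**Last checks:**
- **Selector position:** the camera networks put the handle at 176–181° (step seven is 180°). In the close picture taken just before the press, three scale marks remained beyond the pointer, which also fits step seven.
- **Rocker position:** depth readings showed the near half about 13 mm high and the far half about 7 mm, so it is on.
- **Arm:** the arm was clear of the box, with only about 1 N of noise on the force reading.

**Disagreements:** in the final look, the wrist camera's network gave clearly wrong positions for the pointer and the rocker's far end. I ignored these because the pictures and depth readings contradicted them. One reading from the scene camera put the selector at 172°, but the other two cameras gave 180–181° at the same moment.

**Loose parts:** I did not measure the spring, bearing or gear wheel again at the end. The arm did not go near them.

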